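# Find the fuller cocoa shaker by its weight and put it in the service caddy

## Task

Two identical closed steel cocoa shakers stand on the rubber bar mat, one nearly full and one nearly empty. Feel their weight: lift the left-hand one straight up off the mat, about 6 cm, hold it a moment and stand it back in its place, then lift the right-hand one in the same way. Stand the heavier one upright in the empty narrow well of the wooden caddy, leave the lighter one standing upright on the mat, set everything down gently without dropping it, and do not knock over or shift the other things.

Things in the scene. Friction and masses are not known exactly. Their poses are not given: they have to be found in the camera images.
- shaker_a: closed opaque cocoa shaker on the bar mat: upright round jar, 40 mm diameter, 105 mm tall, plain steel body, black screw cap (top 22 mm). Its twin looks the same; one weighs 0.34 to 0.50 kg, the other 0.09 to 0.17 kg; either name, on either side, may be the heavier. Origin: centre of its underside; z up its axis
- shaker_b: closed opaque cocoa shaker on the bar mat: upright round jar, 40 mm diameter, 105 mm tall, plain steel body, black screw cap (top 22 mm). Its twin looks the same; one weighs 0.34 to 0.50 kg, the other 0.09 to 0.17 kg; either name, on either side, may be the heavier. Origin: centre of its underside; z up its axis
- bar_mat: black rubber bar mat, fixed to the worktop, 120 x 270 mm, its flat top 6 mm above the worktop, with a rim 6 mm wide and 9 mm high; the shakers stand about 65 mm left and right of its centre. Origin: centre of its underside; x across the short side (away from the robot), y along the long side, to the left (the left-hand shaker is the one at +y), z up
- caddy: low open wooden caddy, fixed to the worktop, 92 mm (x) by 162 mm (y) by 45 mm high, base 8 mm, walls 6 mm thick, split by one cross wall into two wells: the wide one (80 x 80 mm) towards +y holds the sugar pot, the narrow one (80 mm in x, 64 mm in y) towards -y is empty. Origin: centre of its underside; x away from the robot, y to the left along its length, z up
- shaker_well (a point): point at the centre of the floor of the caddy's empty narrow well, 8 mm above the worktop, 43 mm from the caddy's centre towards its -y end; axes as the caddy's. The well's walls rise 37 mm above this point
- sugar_bowl: round chrome sugar pot with a knobbed lid, 66 mm in diameter, 67 mm tall, standing loose in the caddy's wide well, 78 mm from the centre of the narrow well; leave it alone. Origin: centre of its underside
- steel_cup: plain steel dosing cup, 59 mm in diameter, 52 mm tall, standing loose in front of the caddy (robot's side); leave it alone. Origin: centre of its underside
- scoop: steel coffee measure with a flat handle, 135 x 49 x 29 mm, lying loose behind the work, near the middle; leave it alone. Origin: centre of its underside

How it is judged:
By the outcome, as a careful person would: the job done as asked, in the order asked, and still so for the second after the job is handed in, with the robot touching nothing.
It also fails if it takes over 67 s, if anything falls off the work surface, if the arm or the gripper's body presses on something with over 40 N, if the wrist force passes 120 N, or if a joint passes its speed limit or range.

## Robot

A 6-joint arm with a two-finger parallel gripper is mounted at the origin on a cart in front of the work surface, level with it; the furniture and walls round the work are solid. World frame = base frame: x ahead of the robot, y to its left, z up, the work surface at z = 0. Lengths are in m, angles in rad, forces in N, time in s.
With the tool pointing down it reaches from about 0.25 to 0.725 m from the base axis. Payload 4 kg.
Tool frame: the origin (TCP) lies at the very end of the fingers, on their centre line; the grasp point (between the pads) lies bot.grasp_offset behind it (bot.grasp_offset is the distance from the TCP to the grasp point, in m); z points along the fingers, y is the direction in which the jaws open and shut (so a half turn about z gives the same grasp; the last joint's range is limited). The gripper opens to 85 mm and grips with 20 to 120 N. Pads are 22 mm wide; open, the fingers measure 114 mm over their backs; the gripper's body (76 mm by 85 mm) begins 54 mm behind the grasp point. The pads swing forward as they close: fully open they stand 13 mm farther back than shut.
Start: joints at [1.29, 0.241, 0.005, 1.335, 0, 1.571], TCP at [0.139, 0.48, 0.209] pointing down, gripper open.
Joint ranges: [-2.72, 2.72], [-1.05, 1.87], [-1.09, 1.28], [-1.99, 2.15], [-1.42, 1.44], [-3.14, 3.14]. Speed limits (rad/s): [2.79, 2.79, 3.14, 3.14, 3.14, 3.14].

## Interface

Orientations are given as a unit quaternion [x, y, z, w].
In Python, from workcell import bot gives the robot as it stands. The module is installed in compiled form; this text tells all that it offers.
- The arm moves only by the shell command python3 -m jog 'ROWS' [OPENING]. ROWS is JSON, a list that holds one entry, the list of rows, each a list of 6 numbers: the shift along the tool's x, y, z in m, then the turn, a rotation vector about the tool's x, y, z in degrees. In form: [[[dx, dy, dz, wx, wy, wz], ...]]. A call has 1 to 12 rows; each row shifts and turns the pose as measured when the row begins, along the tool's axes as they then stand; what a row does not reach is not made up. A row lasts 1/8 s, in which the tool goes at most 62.5 mm and 10.7 degrees, less where a joint would pass 70% of its speed; a pose out of reach is approached as far as the arm can. A call is refused whole if a number of a shift passes 0.0625 or a number of a turn 10.7, either way. A call with a gripper value outside its range is refused whole. OPENING is the finger opening in m, from 0 to 0.0854, set as the call begins (- or left out, the last holds). The fingers move at their own pace and stop on an object; the grip force is fixed at half the most. Time passes only in rows, so rows that do not move let the fingers close. It gives the time, the measured TCP pose, the force and the opening at its end, in the units of the state.
- bot.get_obs(): the state, without advancing time (a new reading comes with each control period).
- bot.camera(name): name is "scene" or "top"; returns a dict with "pixels" (384x512x3 uint8, red, green, blue), "fx", "fy", "cx", "cy" (pixels), "rvec" (rotation vector, rad) and "tvec" (3), from world to camera coordinates, as OpenCV has them. Camera axes: x right, y down, z forward; pixel columns grow to the right and rows downward; lengths in m; the calibration is good to about 2 mm. A picture is of the moment at which its call begins. There is no depth.
- bot.job_done(): hands the job in, once; it reports no verdict.
The state is a dict: "clock": time; "joint_pos": joint angles; "joint_vel": joint speeds; "tau": joint torques, N m; "eef_pos": TCP position; "tool_rot": TCP orientation; "ft_force": force on the tool from outside, world axes, zero at the start; "ft_torque": the same for the moment, N m; "grip_width": finger opening in m.
Only numpy, scipy, OpenCV 4.12 (cv2) and the standard library are available. Lean on these libraries where they do the work, as an engineer would, in place of code of your own. Each camera call takes 0.05 s, during which the arm holds its last target. There are 200 camera calls.

## Working session

There is one attempt and no reset: what is moved stays moved. The work goes in short steps, Python scripts to look and compute and a shell command to move; the robot and the scene stay as the last step left them, time stands still between calls to the robot, and variables do not carry over. Pictures are saved under pics/ and viewed, on a budget of 10 in all, crops included, one or two more only if the job needs it, and the job is handed in when it is done.

```bash
mkdir -p pics
cat > h.py <<'E'
from workcell import bot
import numpy as np, cv2
def cam(n):
    c=bot.camera(n); R=cv2.Rodrigues(np.array(c["rvec"],float))[0]; t=np.array(c["tvec"],float).ravel(); c["R"]=R;c["t"]=t
    return c
def ray(c,u,v,z):
    d=c["R"].T@np.array([(u-c["cx"])/c["fx"],(v-c["cy"])/c["fy"],1]); o=-c["R"].T@c["t"]
    return o+d*(z-o[2])/d[2]
def proj(c,p):
    q=c["R"]@np.array(p,float)+c["t"]; return c["fx"]*q[0]/q[2]+c["cx"],c["fy"]*q[1]/q[2]+c["cy"]
def save(c,f,s=1.5): cv2.imwrite("pics/"+f,cv2.resize(c["pixels"][:,:,::-1],None,fx=s,fy=s))
E
python3 - <<'E'
from h import *
for n in("scene","top"):
    c=cam(n); save(c,n+"0.png"); print(n,-c["R"].T@c["t"],c["R"][2],c["fx"])
print(bot.grasp_offset,bot.get_obs())
E
```

```text
scene [ 0.01344779 -0.50711363  0.52532942] [ 0.5933313   0.57489614 -0.56342914] 355.6121409541653
top [0.42306182 0.00818328 1.27419363] [ 7.54706939e-02 -8.14145850e-05 -9.97148017e-01] 475.36347155409203
0.0187 {'clock': 0.1, 'joint_pos': array([ 1.29001419e+00,  2.41344607e-01,  3.88435255e-03,  1.33522497e+00,
       -1.17649096e-05,  1.57077190e+00]), 'joint_vel': array([ 8.39079024e-04, -1.79335720e-03,  3.84145242e-03, -8.79365301e-04,
       -5.26052801e-04, -2.99573555e-05]), 'tau': array([-3.46801298e-04, -3.73137081e+01,  2.53010184e+01,  1.08383151e-02,
       -1.35660503e-05, -5.16565990e-06]), 'eef_pos': array([0.13838928, 0.47983581, 0.20780825]), 'tool_rot': array([ 1.39918183e-01,  9.90162618e-01, -9.35979859e-04, -1.26344126e-04]), 'ft_force': array([-0.01884512, -0.51261889,  0.46830566]), 'ft_torque': array([0.00409613, 0.00647559, 0.02387002]), 'grip_width': 0.0857118979016256}
```

View pics/top0.png

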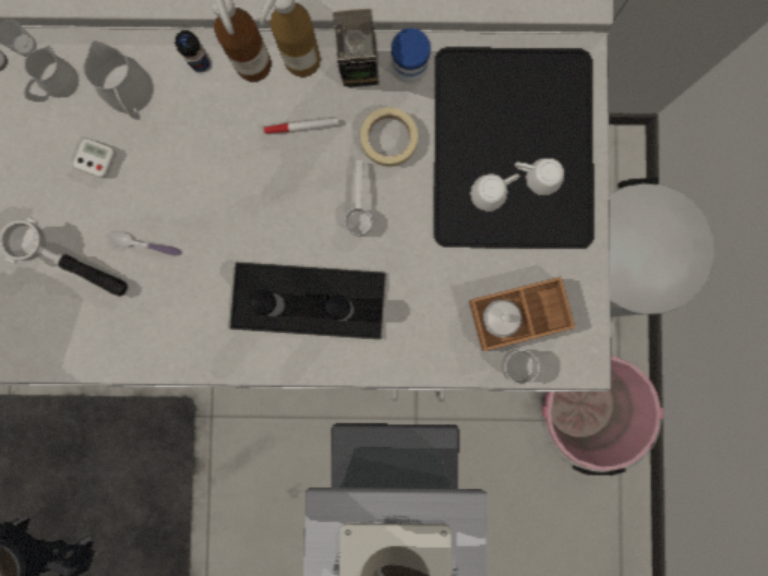

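View pics/scene0.png

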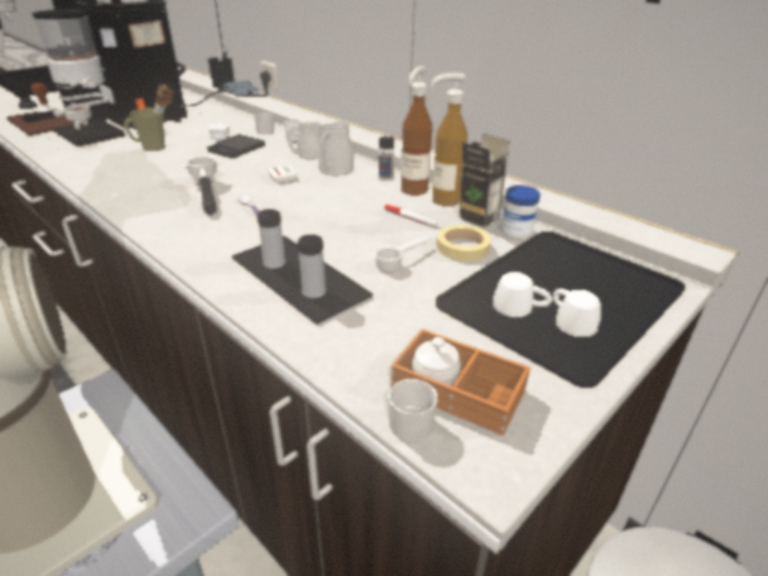

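The top view shows the mat at about (231–385, 264–338) in the 1.5x picture, with caps near (262,302) and (338,307). The caddy is at (470–573, 279–350) with its narrow well near (548,305), and the cup is at (521,366). The scene view shows both shakers upright. Next I measure them.

Run:
```python
from h import *
T=cam("top");S=cam("scene")
g=cv2.cvtColor(T["pixels"],cv2.COLOR_RGB2GRAY)
m=np.zeros_like(g); m[170:232,148:264]=(g[170:232,148:264]<75)*255
m=cv2.morphologyEx(m,cv2.MORPH_CLOSE,np.ones((15,15)))
k=max(cv2.findContours(m,0,2)[0],key=cv2.contourArea); b=cv2.boxPoints(cv2.minAreaRect(k))
P=np.array([ray(T,u,v,.008) for u,v in b]); print("mat",b.round(1).tolist(),P.round(4).tolist(),P.mean(0).round(4),np.linalg.norm(np.diff(P,axis=0),axis=1))
hsv=cv2.cvtColor(T["pixels"],cv2.COLOR_RGB2HSV)
m=cv2.inRange(hsv,(3,80,60),(22,255,255)); w=np.zeros_like(m); w[180:240,305:390]=m[180:240,305:390]
w=cv2.morphologyEx(w,cv2.MORPH_CLOSE,np.ones((5,5)))
k=max(cv2.findContours(w,0,2)[0],key=cv2.contourArea); b=cv2.boxPoints(cv2.minAreaRect(cv2.convexHull(k)))
P=np.array([ray(T,u,v,.045) for u,v in b]); print("caddy",b.round(1).tolist(),P.round(4).tolist(),P.mean(0).round(4),np.linalg.norm(np.diff(P,axis=0),axis=1))
a=cv2.resize(T["pixels"][165:235,145:265],None,fx=6,fy=6,interpolation=2)
a=cv2.convertScaleAbs(a,alpha=1.8)
s=cv2.resize(S["pixels"][130:205,150:250],None,fx=5,fy=5,interpolation=2)[:, :500]
o=cv2.resize(T["pixels"][180:245,305:395],None,fx=4,fy=4,interpolation=2)
cv2.imwrite("pics/c1.png",cv2.resize(a,None,fx=1,fy=1)[:,:,::-1]) 
cvs=np.zeros((600,800,3),np.uint8); a=cv2.resize(a,(480,280)); cvs[:280,:480]=a; cvs[:260,480-40+0:800-0][:,:360]=o; s=s[:375,:500]; cvs[280:600,:500]=s[:320]
cv2.imwrite("pics/c1.png",cvs[:,:,::-1])
```

```text
mat [[153.10000610351562, 218.6999969482422], [156.3000030517578, 174.1999969482422], [256.6000061035156, 181.3000030517578], [253.39999389648438, 225.89999389648438]] [[0.4322, 0.2966, 0.008], [0.5513, 0.2916, 0.008], [0.5352, 0.0228, 0.008], [0.4164, 0.0297, 0.008]] [0.4838 0.1602 0.008 ] [0.11917769 0.26925944 0.11904929]
caddy [[312.20001220703125, 199.6999969482422], [373.8999938964844, 183.8000030517578], [382.79998779296875, 218.1999969482422], [321.0, 234.1999969482422]] [[0.4858, -0.122, 0.045], [0.5291, -0.2822, 0.045], [0.4403, -0.3046, 0.045], [0.3974, -0.1452, 0.045]] [ 0.4632 -0.2135  0.045 ] [0.16596007 0.09166397 0.16505633]
```

View pics/c1.png

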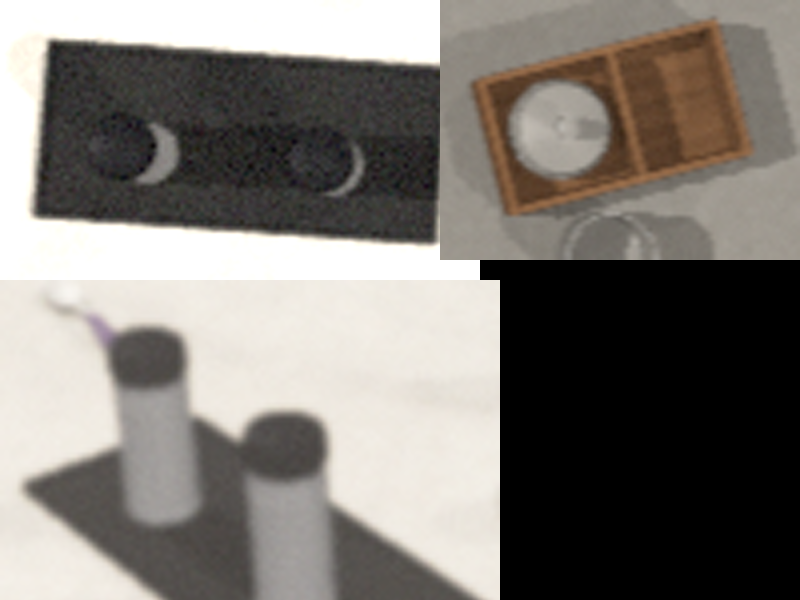

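The crop shows left cap centre at about top px (175.5,201.8) and right cap at (225.5,204.5). In the scene view the cap tops are at about (180,142.6) and (207.2,159.4). The caddy mask fits its size (165 vs 162 mm, 91.7 vs 92 mm), with the narrow well to the right.

Run:
```python
from h import *
T=cam("top");S=cam("scene")
for t,s in(((175.5,201.8),(180,142.6)),((225.5,204.5),(207.2,159.4))):
    print(ray(T,*t,.111),ray(S,*s,.111))
mc=np.array([.4838,.1602]); mp=np.array([-.0603,.998])*0 
d=np.array([.4322-.4164,.2966-.0297]);d/=np.linalg.norm(d)
print("expected",mc+.065*d,mc-.065*d, "matyaw",np.degrees(np.arctan2(-d[0],d[1])))
e=np.array([.4858-.5291,-.122+.2822]);e/=np.linalg.norm(e)
w=np.array([.4632,-.2135])-.043*e;print("well",w,"yaw",np.degrees(np.arctan2(-e[0],e[1])), "px top",proj(T,[*w,.008]),"scene",proj(S,[*w,.008]))
print("cup",ray(T,347.3,244,.052),"bowl",ray(T,335,211.5,.05))
# divider wall & outer -y wall centre in top crop
for u,v in((628,115),(733,88)):print(ray(T,305+(u-440)/4,180+v/4,.045))
```

```text
[0.47342269 0.21953498 0.111     ] [0.46913397 0.20836321 0.111     ]
[0.46826167 0.09703949 0.111     ] [0.46352555 0.09090638 0.111     ]
expected [0.48764116 0.2250864 ] [0.47995884 0.0953136 ] matyaw -3.3878533015546006
well [ 0.47441974 -0.25501045] yaw 15.124908128691494 px top (np.float64(360.59810272926904), np.float64(205.28968233187322)) scene (np.float64(324.48358279520846), np.float64(263.7574315714939))
cup [ 0.37328034 -0.21149085  0.052     ] bowl [ 0.45595402 -0.18034124  0.05      ]
[ 0.46371005 -0.22505679  0.045     ]
[ 0.48197397 -0.29303844  0.045     ]
```

Run:
```python
from h import *
T=cam("top");S=cam("scene")
def circ(im,c,xy,z,x0,y0,s,col):
    p=np.array([proj(c,[xy[0]+.02*np.cos(a),xy[1]+.02*np.sin(a),z]) for a in np.linspace(0,6.28,40)])
    cv2.polylines(im,[(((p+.5-[x0,y0])*s)).astype(np.int32)],True,col,1)
a=cv2.convertScaleAbs(cv2.resize(T["pixels"][172:232,150:262],None,fx=5,fy=5),alpha=1.8)
s=np.ascontiguousarray(cv2.resize(S["pixels"][133:203,165:230],None,fx=8,fy=8)[:, :])
for pa,pb,in (((.4734,.2195),(.4691,.2084)),((.4683,.0970),(.4635,.0909))):
    for p,col in((pa,(255,0,0)),(pb,(0,255,0))):
        for z in(.111,.006):
            circ(a,T,p,z,150,172,5,col);circ(s,S,p,z,165,133,8,col)
c=np.zeros((600,800,3),np.uint8); c[:560,:520]=s
a=cv2.resize(a,None,fx=.5,fy=.5) if 0 else a
cv2.imwrite("pics/c2.png",c[:,:,::-1][:,:520]); cv2.imwrite("pics/c3.png",a[:,:,::-1])
```

```text
(no output)
```

View pics/c2.png

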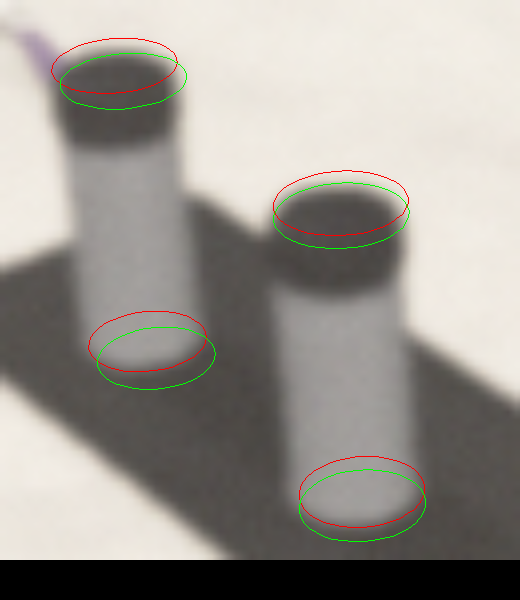

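View pics/c3.png

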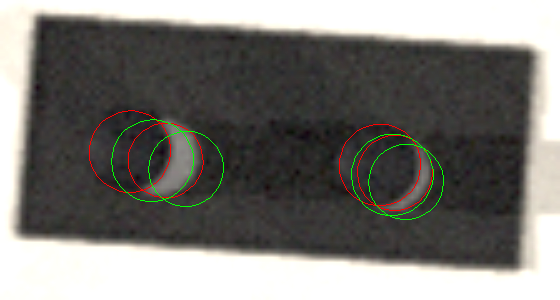

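Red (top-view estimate) fits both views to within about 1 px. Left shaker is at about (.473,.219) and right at (.468,.097). I'll keep the jaws along the caddy's x axis (yaw 15°), so first I turn the tool.

```bash
python3 -m jog '[[[0,0,0,0,0,10],[0,0,0,0,0,10],[0,0,0,0,0,10],[0,0,0,0,0,10],[0,0,0,0,0,10],[0,0,0,0,0,9],[0,0,0,0,0,0]]]' 0.085
cat > d.py <<'E'
import sys
from h import *
from scipy.spatial.transform import Rotation as Ro
o=bot.get_obs(); R=Ro.from_quat(o["tool_rot"]).as_matrix()
print("pos",o["eef_pos"].round(4),"jaw deg",np.degrees(np.arctan2(R[1,1],R[0,1])).round(1),"z",R[:,2].round(3),"F",np.round(o["ft_force"],2),"w",round(o["grip_width"],4),"t",o["clock"])
if len(sys.argv)>3:print("to go, tool mm",(R.T@(np.array(sys.argv[1:4],float)-o["eef_pos"])*1000).round(1))
E
python3 d.py .473 .219 .2
```

```text
clock: 1.27
eef_pos: [0.1385, 0.4802, 0.2084]
tool_rot: [0.622, 0.783, -0.0, 0.0]
ft_force: [-0.7, 0.1, 1.2]
grip_width: 0.0851
pos [0.1385 0.4802 0.2084] jaw deg 13.1 z [-0. -0. -1.] F [-0.74  0.12  1.18] w 0.0851 t 1.275
to go, tool mm [-330.   266.9    8.5]
```

```bash
python3 -m jog '[[[-0.03,0.025,0,0,0,-1],[-0.045,0.035,0,0,0,-1],[-0.045,0.036,0,0,0,0],[-0.045,0.036,0,0,0,0],[-0.045,0.036,0,0,0,0],[-0.045,0.036,0,0,0,0],[-0.045,0.036,0,0,0,0],[-0.02,0.02,0,0,0,0],[0,0,0,0,0,0]]]' 0.085
python3 d.py .473 .219 .054
```

```text
clock: 2.4
eef_pos: [0.4854, 0.2357, 0.2085]
tool_rot: [0.596, 0.803, 0.002, 0.0]
ft_force: [-0.6, 0.6, 1.3]
grip_width: 0.0853
pos [0.4854 0.2357 0.2085] jaw deg 16.9 z [ 0.003  0.003 -1.   ] F [-0.6   0.56  1.31] w 0.0853 t 2.4
to go, tool mm [-12.7 -17.3 154.5]
```

```bash
python3 -m jog '[[[-0.0125,-0.017,0,0,0,2],[0,0,0.02,0,0,0],[0,0,0.02,0,0,0],[0,0,0,0,0,0]]]' 0.085
python3 d.py .473 .219 .054
python3 - <<'E'
from h import *
S=cam("scene");c=S["pixels"][60:230,130:290];cv2.imwrite("pics/n1.png",cv2.resize(c,None,fx=3.5,fy=3.5)[:,:,::-1])
E
```

```text
clock: 2.9
eef_pos: [0.4694, 0.2205, 0.1679]
tool_rot: [0.606, 0.795, 0.002, -0.001]
ft_force: [-0.3, -0.3, 0.1]
grip_width: 0.0852
pos [0.4694 0.2205 0.1679] jaw deg 15.4 z [ 0.001  0.004 -1.   ] F [-0.28 -0.26  0.07] w 0.0852 t 2.9
to go, tool mm [ -2.9   2.8 113.9]
```

View pics/n1.png

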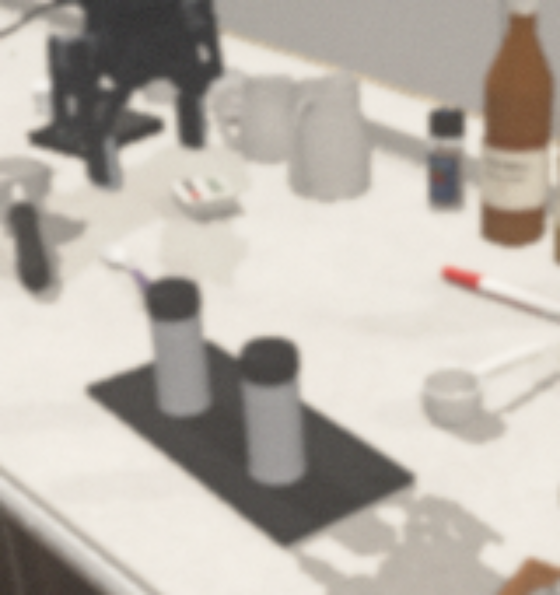

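The fingertips are at about crop (105,185) and (190,145), above the left cap at (172,280). I compare that with the projection.

Run:
```python
from h import *
S=cam("scene")
f=lambda p:[(a-b)*3.5 for a,b in zip(proj(S,p),(130,60))]
j=np.array([np.cos(.27),np.sin(.27),0])
p=np.array([.4694,.2205,.168]); print(f(p),f(p+.047*j),f(p-.047*j),f(p+[0,0,.013]),f([.473,.219,.111]))
```

```text
[np.float64(156.8255156054858), np.float64(211.46624183365324)] [np.float64(198.09105703354157), np.float64(189.83460314258872)] [np.float64(112.2741361128146), np.float64(234.82033609785077)] [np.float64(154.72436775500682), np.float64(194.26308279695553)] [np.float64(170.8686749680641), np.float64(282.8215297522628)]
```

```bash
python3 d.py
python3 - <<'E'
from h import *
S=cam("scene");T=cam("top")
a=cv2.resize(S["pixels"][50:150,140:230],None,fx=4.4,fy=5.5);a=cv2.resize(S["pixels"][60:150,145:215],None,fx=6,fy=6)
b=cv2.resize(T["pixels"][165:235,150:220],None,fx=5,fy=5)
p=proj(T,[.4694,.2205,.168]);cv2.drawMarker(b,(int((p[0]-149.5)*5),int((p[1]-164.5)*5)),(255,0,0),0,12)
p=proj(S,[.4694,.2205,.168]);cv2.drawMarker(a,(int((p[0]-144.5)*6),int((p[1]-59.5)*6)),(255,0,0),0,12)
c=np.zeros((540,780,3),np.uint8);c[:540,:420]=a;c[:350,430:780]=b
cv2.imwrite("pics/n2.png",cv2.convertScaleAbs(c,alpha=1.5)[:,:,::-1])
E
```

```text
pos [0.4709 0.221  0.1697] jaw deg 15.3 z [ 0.005  0.006 -1.   ] F [1.05 0.26 0.61] w 0.0852 t 3.0
```

View pics/n2.png

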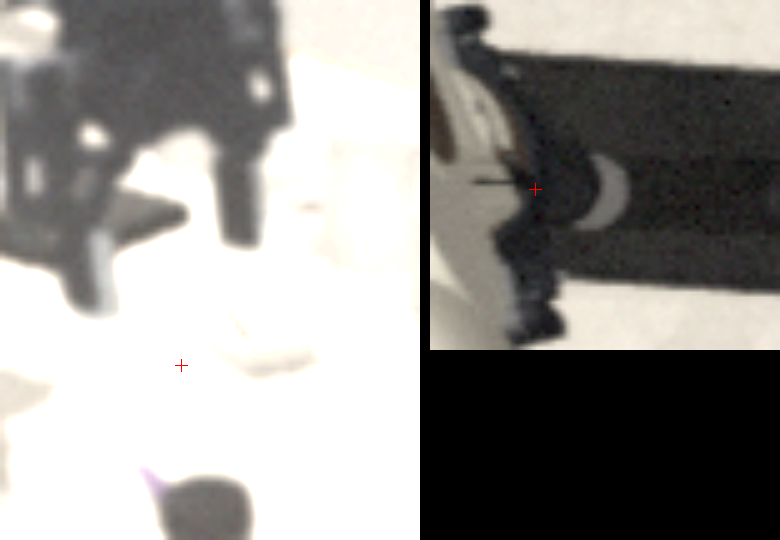

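The lateral position agrees in the top view: marker at (535,188), knuckles leaning outwards as expected. In the scene view the visible open tips stand higher than the projected TCP, partly because open pads sit back. I go down partway and check beside the shaker.

```bash
python3 -m jog '[[[-0.002,0.002,0.02,0,0,0],[0,0,0.02,0,0,0],[0,0,0.02,0,0,0],[0,0,0.02,0,0,0],[0,0,0.01,0,0,0],[0,0,0,0,0,0]]]' 0.085
python3 d.py .473 .219 .054
python3 - <<'E'
from h import *
S=cam("scene");T=cam("top")
a=cv2.resize(S["pixels"][90:180,145:215],None,fx=6,fy=6)
b=cv2.resize(T["pixels"][165:235,150:220],None,fx=5,fy=5)
c=np.zeros((540,780,3),np.uint8);c[:540,:420]=a;c[:350,430:780]=b
cv2.imwrite("pics/n3.png",cv2.convertScaleAbs(c,alpha=1.1)[:,:,::-1])
E
```

```text
clock: 3.85
eef_pos: [0.4795, 0.2235, 0.084]
tool_rot: [0.605, 0.796, 0.01, 0.003]
ft_force: [0.4, -0.1, 0.7]
grip_width: 0.085
pos [0.4795 0.2235 0.084 ] jaw deg 15.5 z [ 0.017  0.012 -1.   ] F [ 0.35 -0.07  0.68] w 0.085 t 3.85
to go, tool mm [-2.8 -8.1 29.9]
```

View pics/n3.png

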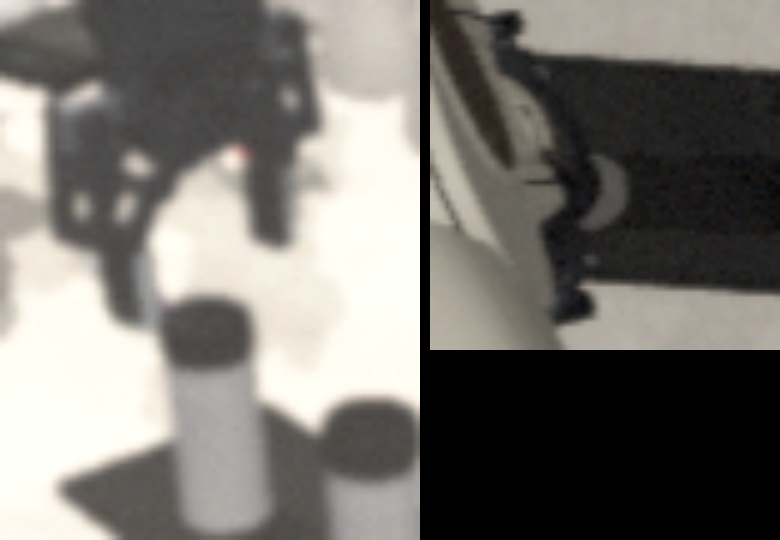

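The tips are at about crop (125,325) and (270,245), with the cap at (207,320). The tool tilted by about 1° and drifted 8 mm on the way down. I correct that and add the tilt fix to the helper.

```bash
cat >> d.py <<'E'
z=R.T@np.array([0,0,-1.]); print("tilt fix tool deg",np.degrees(np.cross([0,0,1],z)).round(2))
E
python3 -m jog '[[[-0.003,-0.008,0,1.1,-0.4,0],[0,0,0,0,0,0],[0,0,0,0,0,0]]]' 0.085
python3 d.py .473 .219 .054
```

```text
clock: 4.32
eef_pos: [0.4741, 0.2189, 0.0867]
tool_rot: [0.605, 0.796, 0.002, 0.001]
ft_force: [0.1, -0.1, 0.4]
grip_width: 0.0851
pos [0.4741 0.2189 0.0867] jaw deg 15.5 z [ 0.004  0.001 -1.   ] F [ 0.06 -0.12  0.39] w 0.0851 t 4.325
to go, tool mm [ 0.4 -1.2 32.7]
tilt fix tool deg [ 0.25 -0.01  0.  ]
```

```bash
python3 -m jog '[[[0,-0.001,0.012,0.3,0,0],[0,-0.001,0.012,0.3,0,0],[0,-0.001,0.01,0.2,0,0],[0,0,0,0,0,0],[0,0,0,0,0,0]]]' 0.085
python3 d.py .473 .219 .054
python3 - <<'E'
from h import *
S=cam("scene")
a=cv2.resize(S["pixels"][90:180,140:230],None,fx=6,fy=6)
cv2.imwrite("pics/n4.png",cv2.convertScaleAbs(a,alpha=1.1)[:,:,::-1])
E
```

```text
clock: 4.95
eef_pos: [0.4702, 0.2177, 0.0492]
tool_rot: [0.605, 0.796, -0.005, -0.004]
ft_force: [-1.0, 0.2, -0.3]
grip_width: 0.0847
pos [0.4702 0.2177 0.0492] jaw deg 15.5 z [-0.012 -0.003 -1.   ] F [-1.03  0.16 -0.33] w 0.0847 t 4.95
to go, tool mm [ 0.5  2.9 -4.8]
tilt fix tool deg [-0.72  0.01  0.  ]
```

View pics/n4.png

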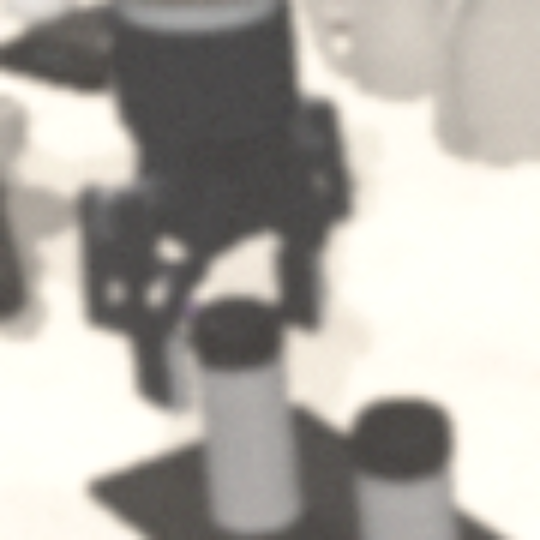

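Near tip is at about (165,405), far tip at (305,325), straddling the left shaker (cap (238,322), base (258,515)). I correct the tilt and centring, then close.

```bash
python3 -m jog '[[[0,0.002,-0.003,-0.5,0,0],[0,0,0,0,0,0]]]' 0.085
python3 d.py .473 .219 .054
python3 -m jog '[[[0,0,0,0,0,0],[0,0,0,0,0,0],[0,0,0,0,0,0],[0,0,0,0,0,0],[0,0,0,0,0,0],[0,0,0,0,0,0],[0,0,0,0,0,0],[0,0,0,0,0,0]]]' 0.02
python3 d.py .473 .219 .054
python3 - <<'E'
from h import *
S=cam("scene")
a=cv2.resize(S["pixels"][90:180,140:230],None,fx=6,fy=6)
cv2.imwrite("pics/n5.png",cv2.convertScaleAbs(a,alpha=1.1)[:,:,::-1])
E
```

```text
clock: 5.25
eef_pos: [0.4728, 0.2186, 0.0531]
tool_rot: [0.605, 0.796, -0.001, -0.001]
ft_force: [0.1, 0.4, -0.2]
grip_width: 0.0853
pos [0.4728 0.2186 0.0531] jaw deg 15.5 z [-0.002 -0.    -1.   ] F [ 0.1   0.42 -0.16] w 0.0853 t 5.25
to go, tool mm [ 0.4  0.3 -0.9]
tilt fix tool deg [-0.1  -0.01  0.  ]
clock: 6.25
eef_pos: [0.4738, 0.219, 0.0541]
tool_rot: [0.606, 0.796, 0.0, 0.0]
ft_force: [1.1, -0.4, 0.6]
grip_width: 0.0396
pos [0.4738 0.219  0.0541] jaw deg 15.5 z [ 0.001  0.001 -1.   ] F [ 1.08 -0.44  0.63] w 0.0396 t 6.25
to go, tool mm [ 0.3 -0.8  0.1]
tilt fix tool deg [ 0.04 -0.03  0.  ]
```

View pics/n5.png

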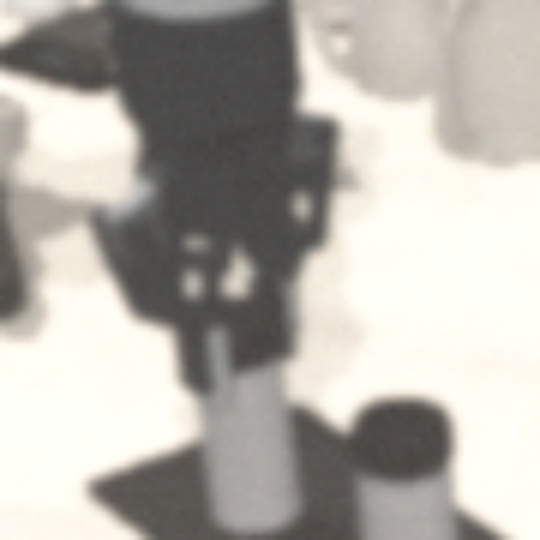

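Width 39.6 mm, so the jaws are on the left shaker and it hasn't shifted (base still at (258,515)). Now I lift it 6 cm and weigh it.

```bash
python3 -m jog '[[[0,0,-0.006,0,0,0],[0,0,-0.012,0,0,0],[0,0,-0.012,0,0,0],[0,0,-0.012,0,0,0],[0,0,-0.012,0,0,0],[0,0,-0.006,0,0,0],[0,0,0,0,0,0]]]' 0.02
python3 d.py .4738 .219 .114; for i in 1 2 3 4; do python3 -m jog '[[[0,0,0,0,0,0],[0,0,0,0,0,0]]]' 0.02 | grep force; done; python3 d.py .4738 .219 .114; python3 -c "
from workcell import bot
print(bot.get_obs()['tau'].round(2))"
```

```text
clock: 7.18
eef_pos: [0.4736, 0.2189, 0.1189]
tool_rot: [0.605, 0.796, 0.001, 0.0]
ft_force: [0.8, -0.1, -1.5]
grip_width: 0.0395
pos [0.4736 0.2189 0.1189] jaw deg 15.5 z [ 0.001  0.001 -1.   ] F [ 0.8  -0.11 -1.45] w 0.0395 t 7.175
to go, tool mm [0.1 0.2 4.9]
tilt fix tool deg [ 0.05 -0.03  0.  ]
ft_force: [-0.3, -0.0, -1.5]
ft_force: [0.5, 0.7, -1.3]
ft_force: [-0.8, 0.2, 0.1]
ft_force: [-0.6, 0.2, -1.7]
pos [0.4724 0.2184 0.1172] jaw deg 15.5 z [-0.003 -0.001 -1.   ] F [-0.6   0.23 -1.75] w 0.0393 t 8.175
to go, tool mm [0.3 1.5 3.2]
tilt fix tool deg [-0.15 -0.    0.  ]
[-0.000e+00 -4.088e+01  2.396e+01  2.000e-02  1.000e-02 -0.000e+00]
```

Left weighs about −1.2 N (≈0.12 kg), the lighter range. Now I lower it.

```bash
python3 -m jog '[[[0,0.001,0.008,0,0,0],[0,0,0.012,0,0,0],[0,0,0.012,0,0,0],[0,0,0.012,0,0,0],[0,0,0.008,0,0,0],[0,0,0.003,0,0,0],[0,0,0,0,0,0],[0,0,0,0,0,0]]]' 0.02
python3 d.py .4738 .219 .0541
```

```text
clock: 9.18
eef_pos: [0.4727, 0.2183, 0.0573]
tool_rot: [0.606, 0.796, -0.002, -0.001]
ft_force: [0.2, -1.0, -1.3]
grip_width: 0.0396
pos [0.4727 0.2183 0.0573] jaw deg 15.5 z [-0.004 -0.001 -1.   ] F [ 0.17 -0.98 -1.26] w 0.0396 t 9.175
to go, tool mm [0.4 1.3 3.2]
tilt fix tool deg [-0.26  0.02  0.  ]
```

```bash
python3 -m jog '[[[0,0.001,0.0015,-0.2,0,0],[0,0,0,0,0,0],[0,0,0,0,0,0]]]' 0.02
python3 d.py .4738 .219 .0541;python3 -m jog '[[[0,0,0.0015,0,0,0],[0,0,0,0,0,0],[0,0,0,0,0,0]]]' 0.02
python3 d.py .4738 .219 .0541
```

```text
clock: 9.55
eef_pos: [0.4745, 0.2189, 0.0567]
tool_rot: [0.605, 0.796, 0.001, 0.0]
ft_force: [0.3, 1.0, -2.2]
grip_width: 0.0398
pos [0.4745 0.2189 0.0567] jaw deg 15.5 z [ 0.001  0.    -1.   ] F [ 0.3   1.03 -2.21] w 0.0398 t 9.55
to go, tool mm [ 0.3 -0.6  2.6]
tilt fix tool deg [ 0.08 -0.    0.  ]
clock: 9.93
eef_pos: [0.4745, 0.2189, 0.0552]
tool_rot: [0.605, 0.796, 0.001, 0.0]
ft_force: [-0.7, 0.4, -1.2]
grip_width: 0.0394
pos [0.4745 0.2189 0.0552] jaw deg 15.5 z [ 0.001  0.    -1.   ] F [-0.65  0.43 -1.17] w 0.0394 t 9.925
to go, tool mm [ 0.3 -0.7  1.1]
tilt fix tool deg [ 0.09 -0.    0.  ]
```

```bash
for i in 1 2; do python3 -m jog '[[[0,0,0.001,0,0,0],[0,0,0,0,0,0],[0,0,0,0,0,0]]]' 0.02 >/dev/null
python3 d.py .4738 .219 .0541;done
```

```text
pos [0.4746 0.219  0.0542] jaw deg 15.5 z [ 0.002  0.001 -1.   ] F [-0.21 -0.22 -0.79] w 0.0397 t 10.3
to go, tool mm [ 0.3 -0.8  0.1]
tilt fix tool deg [ 0.1  -0.01  0.  ]
pos [0.4748 0.2191 0.0542] jaw deg 15.5 z [ 0.002  0.001 -1.   ] F [-0.61 -0.34 -1.28] w 0.0395 t 10.675
to go, tool mm [ 0.1 -1.   0.1]
tilt fix tool deg [ 0.15 -0.02  0.  ]
```

```bash
for i in 1 2; do python3 -m jog '[[[0,0,0.001,0,0,0],[0,0,0,0,0,0],[0,0,0,0,0,0]]]' 0.02 >/dev/null
python3 d.py .4738 .219 .0541|head -1;done
```

```text
pos [0.4749 0.2192 0.0542] jaw deg 15.5 z [ 0.003  0.001 -1.   ] F [ 0.13 -0.74  0.72] w 0.0395 t 11.05
pos [0.4749 0.2193 0.0541] jaw deg 15.5 z [ 0.003  0.002 -1.   ] F [-0.85 -0.79  2.05] w 0.0398 t 11.425
```

Position is stuck at .0542 and the force is rising, so it stands on the mat. I release and rise.

```bash
python3 -m jog '[[[0,0,0,0,0,0],[0,0,0,0,0,0],[0,0,0,0,0,0],[0,0,0,0,0,0],[0,0,0,0,0,0],[0,0,0,0,0,0]]]' 0.085
python3 d.py .4738 .219 .0541
python3 -m jog '[[[0,0,-0.02,0,0,0],[0,0,-0.025,0,0,0],[0,0,-0.025,0,0,0],[0,0,-0.025,0,0,0],[0,0,-0.025,0,0,0],[0,0,-0.02,0,0,0],[0,0,0,0,0,0],[0,0,0,0,0,0]]]' 0.085
python3 d.py .468 .097 .18
```

```text
clock: 12.18
eef_pos: [0.4754, 0.2195, 0.0533]
tool_rot: [0.605, 0.796, 0.002, 0.001]
ft_force: [-0.0, 0.6, 0.3]
grip_width: 0.0851
pos [0.4754 0.2195 0.0533] jaw deg 15.5 z [ 0.004  0.002 -1.   ] F [-0.03  0.55  0.34] w 0.0851 t 12.175
to go, tool mm [-0.  -1.7 -0.8]
tilt fix tool deg [ 0.23 -0.05  0.  ]
clock: 13.18
eef_pos: [0.4738, 0.2187, 0.1961]
tool_rot: [0.605, 0.796, 0.001, 0.0]
ft_force: [0.6, -0.1, -0.8]
grip_width: 0.0849
pos [0.4738 0.2187 0.1961] jaw deg 15.5 z [ 0.001  0.001 -1.   ] F [ 0.6  -0.05 -0.8 ] w 0.0849 t 13.175
to go, tool mm [-115.8  -38.1   16. ]
tilt fix tool deg [ 0.08 -0.02  0.  ]
```

```bash
python3 -m jog '[[[-0.02,-0.006,0,0,0,0],[-0.03,-0.01,0,0,0,0],[-0.03,-0.01,0,0,0,0],[-0.025,-0.008,0,0,0,0],[-0.01,-0.003,0.01,0,0,0],[0,0,0,0,0,0],[0,0,0,0,0,0]]]' 0.085
python3 d.py .468 .097 .18
python3 - <<'E'
from h import *
S=cam("scene");T=cam("top")
a=cv2.resize(S["pixels"][90:190,145:235],None,fx=5,fy=5)
b=cv2.resize(T["pixels"][170:232,150:215],None,fx=5,fy=5)
c=np.zeros((500,780,3),np.uint8);c[:,:450]=a;c[:310,455:780]=b
cv2.imwrite("pics/n6.png",cv2.convertScaleAbs(c,alpha=1.1)[:,:,::-1])
E
```

```text
clock: 14.05
eef_pos: [0.4639, 0.0899, 0.1789]
tool_rot: [0.606, 0.796, -0.005, -0.003]
ft_force: [0.5, -0.1, 0.1]
grip_width: 0.0849
pos [0.4639 0.0899 0.1789] jaw deg 15.4 z [-0.011 -0.004 -1.   ] F [ 0.47 -0.13  0.15] w 0.0849 t 14.05
to go, tool mm [ 5.8  5.8 -1.2]
tilt fix tool deg [-0.64  0.03  0.  ]
```

View pics/n6.png

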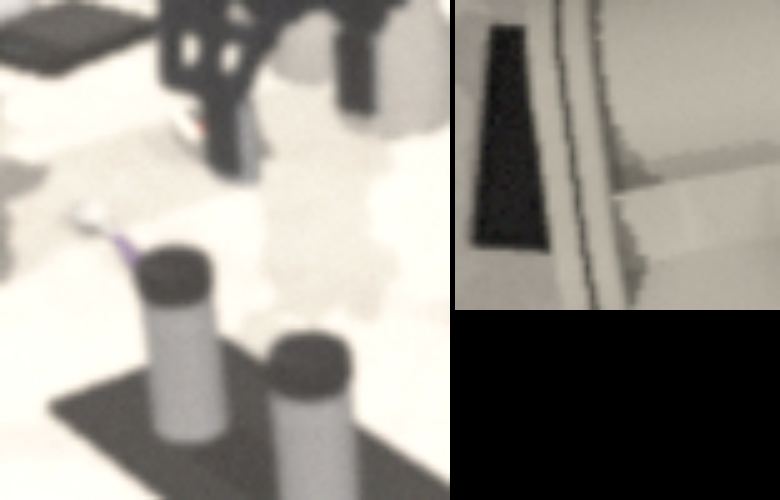

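The left shaker stands upright in its old place: cap at image px (180,143), same as before. Next is the right one; I've used 11 pictures, so from here I rely on numbers.

```bash
python3 -m jog '[[[0.006,0.006,0,-0.6,0,0],[0,0,0,0,0,0],[0,0,0.015,0,0,0],[0,0,0.015,0,0,0],[0,0,0.015,0,0,0],[0,0,0,0,0,0],[0,0,0,0,0,0]]]' 0.085
python3 d.py .468 .097 .054
```

```text
clock: 15.02
eef_pos: [0.4703, 0.1017, 0.1345]
tool_rot: [0.603, 0.798, 0.002, 0.002]
ft_force: [0.7, 0.4, 0.7]
grip_width: 0.0851
pos [0.4703 0.1017 0.1345] jaw deg 15.8 z [ 0.005  0.001 -1.   ] F [0.71 0.44 0.73] w 0.0851 t 15.025
to go, tool mm [-3.9 -3.8 80.5]
tilt fix tool deg [ 0.26  0.04 -0.  ]
```

```bash
python3 -m jog '[[[-0.0035,-0.003,0,0.2,0,0],[0,0,0,0,0,0],[0,0,0.012,0,0,0],[0,0,0.015,0,0,0],[0,0,0.015,0,0,0],[0,0,0.012,0,0,0],[0,0,0,0,0,0],[0,0,0,0,0,0]]]' 0.085
python3 d.py .468 .097 .054
```

```text
clock: 16.02
eef_pos: [0.4693, 0.0972, 0.0787]
tool_rot: [0.603, 0.797, 0.001, 0.001]
ft_force: [-0.4, -0.3, 0.2]
grip_width: 0.0852
pos [0.4693 0.0972 0.0787] jaw deg 15.8 z [ 0.004  0.    -1.   ] F [-0.43 -0.29  0.23] w 0.0852 t 16.025
to go, tool mm [ 0.1 -1.4 24.6]
tilt fix tool deg [ 0.2   0.05 -0.  ]
```

```bash
python3 -m jog '[[[0,-0.001,0.008,0.2,0,0],[0,0,0.01,0,0,0],[0,0,0.006,0,0,0],[0,0,0,0,0,0],[0,0,0,0,0,0]]]' 0.085
python3 d.py .468 .097 .054
python3 -m jog '[[[0,0,0,0,0,0],[0,0,0,0,0,0],[0,0,0,0,0,0],[0,0,0,0,0,0],[0,0,0,0,0,0],[0,0,0,0,0,0],[0,0,0,0,0,0]]]' 0.02
python3 d.py .468 .097 .054
```

```text
clock: 16.65
eef_pos: [0.469, 0.0971, 0.0537]
tool_rot: [0.603, 0.797, 0.0, 0.001]
ft_force: [0.1, -0.3, -0.1]
grip_width: 0.0852
pos [0.469  0.0971 0.0537] jaw deg 15.8 z [ 0.002 -0.001 -1.   ] F [ 0.05 -0.33 -0.06] w 0.0852 t 16.65
to go, tool mm [ 0.2 -1.  -0.3]
tilt fix tool deg [ 0.09  0.06 -0.  ]
clock: 17.52
eef_pos: [0.4696, 0.0972, 0.0546]
tool_rot: [0.603, 0.797, 0.001, 0.001]
ft_force: [-0.8, 0.2, 1.0]
grip_width: 0.0395
pos [0.4696 0.0972 0.0546] jaw deg 15.8 z [ 0.003 -0.    -1.   ] F [-0.85  0.22  1.05] w 0.0395 t 17.525
to go, tool mm [ 0.2 -1.6  0.6]
tilt fix tool deg [ 0.17  0.07 -0.  ]
```

```bash
python3 -m jog '[[[0,0,-0.006,0,0,0],[0,0,-0.012,0,0,0],[0,0,-0.012,0,0,0],[0,0,-0.012,0,0,0],[0,0,-0.012,0,0,0],[0,0,-0.005,0,0,0],[0,0,0,0,0,0]]]' 0.02
for i in 1 2 3 4; do python3 -m jog '[[[0,0,0,0,0,0],[0,0,0,0,0,0]]]' 0.02 | grep force; done; python3 d.py .4744 -.255 .2
```

```text
clock: 18.4
eef_pos: [0.4686, 0.0971, 0.1174]
tool_rot: [0.603, 0.797, 0.0, 0.001]
ft_force: [-0.1, 0.7, -4.1]
grip_width: 0.0396
ft_force: [0.0, -0.6, -3.8]
ft_force: [0.1, -0.3, -4.6]
ft_force: [-0.6, 0.0, -3.0]
ft_force: [0.2, -0.3, -4.0]
pos [0.4673 0.0968 0.1158] jaw deg 15.8 z [-0.002 -0.001 -1.   ] F [ 0.18 -0.3  -3.99] w 0.0393 t 19.4
to go, tool mm [-340.5  -89.   -83.7]
tilt fix tool deg [-0.12  0.05  0.  ]
```

Right weighs about −3.9 N (≈0.39 kg), so it's the heavier. "In the same way" includes standing it back, so I do that first.

```bash
python3 -m jog '[[[0,0.001,0.008,0,0,0],[0,0,0.012,0,0,0],[0,0,0.012,0,0,0],[0,0,0.012,0,0,0],[0,0,0.008,0,0,0],[0,0,0.003,0,0,0],[0,0,0,0,0,0],[0,0,0,0,0,0]]]' 0.02
python3 d.py .4696 .0972 .0546
```

```text
clock: 20.4
eef_pos: [0.4677, 0.0969, 0.056]
tool_rot: [0.603, 0.797, -0.002, -0.001]
ft_force: [-0.6, -1.0, -3.2]
grip_width: 0.0396
pos [0.4677 0.0969 0.056 ] jaw deg 15.8 z [-0.003 -0.002 -1.   ] F [-0.6  -0.96 -3.22] w 0.0396 t 20.4
to go, tool mm [-0.2  2.   1.4]
tilt fix tool deg [-0.22  0.04  0.  ]
```

```bash
for i in 1 2 3; do python3 -m jog '[[[0,0.0005,0.001,0,0,0],[0,0,0,0,0,0]]]' 0.02 >/dev/null; python3 d.py |head -1;done
```

```text
pos [0.4689 0.0972 0.0557] jaw deg 15.8 z [-0.002 -0.001 -1.   ] F [-0.21 -0.17 -3.55] w 0.0395 t 20.65
pos [0.4696 0.0974 0.0549] jaw deg 15.8 z [-0.001 -0.001 -1.   ] F [-0.45 -0.17 -5.12] w 0.0394 t 20.9
pos [0.4702 0.0975 0.0547] jaw deg 15.8 z [-0.001 -0.001 -1.   ] F [ 0.33 -0.51 -4.91] w 0.04 t 21.15
```

```bash
for i in 1 2 3 4; do python3 -m jog '[[[0,0,0.0015,0,0,0],[0,0,0,0,0,0]]]' 0.02 >/dev/null; python3 d.py |head -1;done
```

```text
pos [0.4705 0.0976 0.0548] jaw deg 15.8 z [ 0.001 -0.001 -1.   ] F [-0.58  0.6  -4.12] w 0.0394 t 21.4
pos [0.4708 0.0976 0.0546] jaw deg 15.8 z [ 0.002 -0.001 -1.   ] F [ 0.11 -0.47 -3.78] w 0.0397 t 21.65
pos [0.471  0.0976 0.0546] jaw deg 15.8 z [ 0.003 -0.001 -1.   ] F [-0.3  -0.49 -4.41] w 0.0393 t 21.9
pos [0.4712 0.0977 0.0546] jaw deg 15.8 z [ 0.004 -0.    -1.   ] F [-0.37 -0.31 -5.03] w 0.0398 t 22.15
```

```bash
for i in 1 2 3; do python3 -m jog '[[[0,0,0.003,0,0,0],[0,0,0,0,0,0]]]' 0.02 >/dev/null; python3 d.py |head -1;done
```

```text
pos [0.4716 0.0977 0.0548] jaw deg 15.8 z [ 0.006  0.    -1.   ] F [-0.58 -0.62 -4.  ] w 0.0395 t 22.4
pos [0.4723 0.0979 0.0547] jaw deg 15.8 z [ 0.008  0.001 -1.   ] F [-0.46  0.75 -3.91] w 0.0395 t 22.65
pos [0.4728 0.098  0.0547] jaw deg 15.8 z [ 0.01   0.001 -1.   ] F [-0.72  0.35 -3.19] w 0.0393 t 22.9
```

```bash
for i in 1 2; do python3 -m jog '[[[0,-0.0015,0.003,0.4,0,0],[0,0,0,0,0,0]]]' 0.02 >/dev/null; python3 d.py .4696 .0972 .0546;done
```

```text
pos [0.4735 0.0981 0.0547] jaw deg 15.8 z [ 0.008  0.    -1.   ] F [-1.27 -0.28 -2.74] w 0.0394 t 23.15
to go, tool mm [ 0.2 -4.   0. ]
tilt fix tool deg [ 0.44  0.11 -0.  ]
pos [0.4742 0.0982 0.0546] jaw deg 15.8 z [ 0.006 -0.    -1.   ] F [ 0.24 -0.15 -3.72] w 0.0395 t 23.4
to go, tool mm [ 0.3 -4.7  0. ]
tilt fix tool deg [ 0.31  0.12 -0.  ]
```

Height equals the grasp height (.0546), so it stands on the mat. I release and re-centre.

```bash
python3 -m jog '[[[0,0,0,0,0,0],[0,0,0,0,0,0],[0,0,0,0,0,0],[0,0,0,0,0,0]]]' 0.07 >/dev/null;python3 d.py .4742 .0982 .054; python3 -m jog '[[[0,0,0,0.3,0,0],[0,0,0,0,0,0]]]' 0.07 >/dev/null;python3 d.py .4742 .0982 .054
```

```text
pos [0.4754 0.0985 0.0528] jaw deg 15.8 z [ 0.006 -0.    -1.   ] F [-0.06 -0.6  -0.07] w 0.0704 t 23.9
to go, tool mm [ 0.1 -1.3 -1.2]
tilt fix tool deg [ 0.35  0.12 -0.  ]
pos [0.4755 0.0984 0.0526] jaw deg 15.8 z [ 0.001 -0.002 -1.   ] F [-0.66 -0.02  0.42] w 0.0702 t 24.15
to go, tool mm [ 0.1 -1.3 -1.4]
tilt fix tool deg [ 0.02  0.12 -0.  ]
```

```bash
python3 -m jog '[[[0,-0.001,-0.003,0,0,0],[0,0,0,0,0,0],[0,0,0,0,0,0],[0,0,0,0,0,0],[0,0,0,0,0,0],[0,0,0,0,0,0],[0,0,0,0,0,0]]]' 0.02 >/dev/null;python3 d.py
python3 -m jog '[[[0,0,-0.006,0,0,0],[0,0,-0.012,0,0,0],[0,0,-0.02,0,0,0],[0,0,-0.025,0,0,0],[0,0,-0.025,0,0,0],[0,0,-0.025,0,0,0],[0,0,-0.02,0,0,0],[0,0,-0.006,0,0,0],[0,0,0,0,0,0],[0,0,0,0,0,0]]]' 0.02 
python3 d.py .4744 -.255 .19
```

```text
pos [0.4748 0.0982 0.0564] jaw deg 15.8 z [ 0.002 -0.002 -1.   ] F [-0.65  0.18  0.28] w 0.0393 t 25.025
tilt fix tool deg [ 0.07  0.13 -0.  ]
clock: 26.28
eef_pos: [0.4707, 0.0977, 0.2]
tool_rot: [0.603, 0.798, -0.003, -0.001]
ft_force: [-0.2, -0.2, -4.1]
grip_width: 0.0392
pos [0.4707 0.0977 0.2   ] jaw deg 15.8 z [-0.006 -0.003 -1.   ] F [-0.16 -0.23 -4.11] w 0.0392 t 26.275
to go, tool mm [-340.4  -92.4   11.2]
tilt fix tool deg [-0.4   0.09  0.  ]
```

```bash
python3 -m jog '[[[-0.015,-0.004,0,-0.3,0,0],[-0.03,-0.008,0,0,0,0],[-0.04,-0.011,0,0,0,0],[-0.04,-0.011,0,0,0,0],[-0.04,-0.011,0,0,0,0],[-0.04,-0.011,0,0,0,0],[-0.04,-0.011,0,0,0,0],[-0.035,-0.01,0,0,0,0],[-0.025,-0.006,0,0,0,0],[-0.012,-0.003,0,0,0,0],[0,0,0,0,0,0],[0,0,0,0,0,0]]]' 0.02 
python3 d.py .474 -.2565 .19
```

```text
clock: 27.78
eef_pos: [0.4653, -0.248, 0.1924]
tool_rot: [0.605, 0.797, -0.006, -0.006]
ft_force: [-0.3, -0.2, -3.0]
grip_width: 0.039
pos [ 0.4653 -0.248   0.1924] jaw deg 15.6 z [-0.017 -0.002 -1.   ] F [-0.31 -0.24 -2.97] w 0.039 t 27.775
to go, tool mm [-10.5   6.2   2.3]
tilt fix tool deg [-0.95 -0.16  0.  ]
```

```bash
python3 -m jog '[[[-0.01,0.006,0,-0.9,-0.2,-0.5],[0,0,0,0,0,0],[0,0,0,0,0,0],[0,0,0,0,0,0]]]' 0.02 >/dev/null
python3 d.py .474 -.2565 .12
python3 -m jog '[[[0,0,0.012,0,0,0],[0,0,0.02,0,0,0],[0,0,0.02,0,0,0],[0,0,0.012,0,0,0],[0,0,0,0,0,0],[0,0,0,0,0,0]]]' 0.02 >/dev/null
python3 d.py .474 -.2565 .12
```

```text
pos [ 0.4749 -0.2541  0.1926] jaw deg 16.4 z [ 0.001 -0.    -1.   ] F [-0.22 -0.41 -3.59] w 0.0393 t 28.275
to go, tool mm [-2.  -1.5 72.6]
tilt fix tool deg [ 0.03  0.04 -0.  ]
pos [ 0.4744 -0.2535  0.1247] jaw deg 16.4 z [-0.  0. -1.] F [ 0.44  0.3  -3.49] w 0.0393 t 29.025
to go, tool mm [-2.8 -1.3  4.7]
tilt fix tool deg [-0.01 -0.01  0.  ]
```

```bash
python3 -m jog '[[[-0.003,-0.001,0.012,0,0,0],[0,0,0,0,0,0],[0,0,0,0,0,0]]]' 0.02 >/dev/null
python3 d.py .474 -.2565 .0584
python3 - <<'E'
from h import *
S=cam("scene");T=cam("top")
a=cv2.resize(S["pixels"][185:295,245:365],None,fx=4,fy=4)
b=cv2.resize(T["pixels"][175:245,305:385],None,fx=4,fy=4)
c=np.zeros((440,800,3),np.uint8);c[:,:480]=a;c[:280,480:800]=b
cv2.imwrite("pics/n7.png",c[:,:,::-1])
E
```

```text
pos [ 0.4754 -0.2575  0.1133] jaw deg 16.4 z [ 0.003 -0.001 -1.   ] F [ 0.2  -0.23 -4.37] w 0.0396 t 29.4
to go, tool mm [ 1.5 -1.1 54.9]
tilt fix tool deg [ 0.12  0.12 -0.  ]
```

View pics/n7.png

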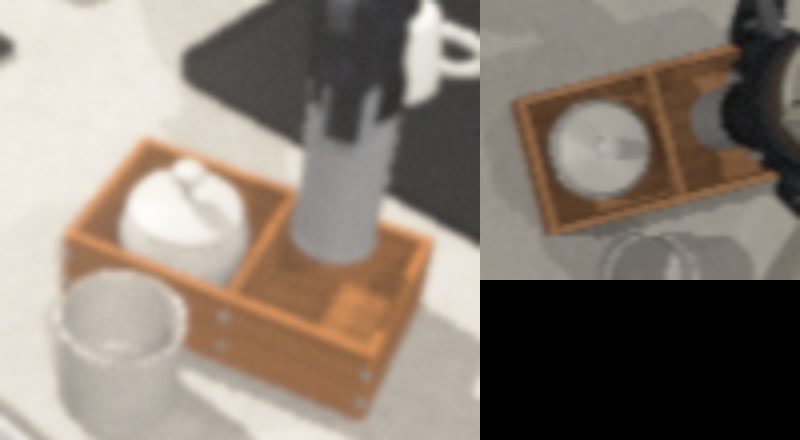

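The shaker hangs over the narrow well. Its base front is at scene crop (337,262), and in the top crop its left edge is at about (692,118), right of the divider at (668,130). Quick numeric check.

Run:
```python
from h import *
S=cam("scene");T=cam("top")
print("left edge",ray(T,305+(692-480)/4,175+118/4,.066),"div top right edge",ray(T,305+(672-480)/4,175+120/4,.045))
f=lambda p:[(a-b)*4 for a,b in zip(proj(S,p),(244.5,184.5))]
print("base centre proj",f([.475,-.2575,.063]))
# well corners at rim in scene, from crop: divider mid, -y wall mid, back, front walls
for u,v in((292,192),(237,290),(432,242),(365,352)):print(ray(S,244.5+u/4,184.5+v/4,.045))
# observed base left/right extreme, bottom
for u,v in((294,240),(377,245),(337,264)):print("b",ray(S,244.5+u/4,184.5+v/4,.063))
```

```text
left edge [ 0.47399707 -0.23635562  0.066     ] div top right edge [ 0.47343574 -0.22766764  0.045     ]
base centre proj [np.float64(339.08788191403573), np.float64(236.99996128572036)]
[ 0.50382488 -0.2110457   0.045     ]
[ 0.42786373 -0.2350667   0.045     ]
[ 0.5227933  -0.28218602  0.045     ]
[ 0.43815808 -0.30009371  0.045     ]
b [ 0.45793331 -0.24362382  0.063     ]
b [ 0.48323731 -0.27336595  0.063     ]
b [ 0.45898624 -0.26750171  0.063     ]
```

Centre from the scene rim corners is (.473,−.257), which agrees. Lowering.

```bash
python3 -m jog '[[[0,-0.001,0.01,0,0,0],[0,0,0.012,0,0,0],[0,0,0.01,0,0,0],[0,0,0.008,0,0,0],[0,0,0,0,0,0],[0,0,0,0,0,0]]]' 0.02 >/dev/null
python3 d.py .474 -.257 .0584
python3 -m jog '[[[0,0,0.005,0,0,0],[0,0,0.004,0,0,0],[0,0,0,0,0,0],[0,0,0,0,0,0]]]' 0.02 >/dev/null
python3 d.py .474 -.257 .0584
```

```text
pos [ 0.4737 -0.2574  0.0695] jaw deg 16.4 z [ 0.001 -0.    -1.   ] F [ 1.1   0.11 -4.49] w 0.0395 t 30.35
to go, tool mm [ 0.3  0.4 11.1]
tilt fix tool deg [ 0.03  0.04 -0.  ]
pos [ 0.4744 -0.2577  0.0608] jaw deg 16.4 z [ 0.002 -0.001 -1.   ] F [ 1.22 -0.49 -2.88] w 0.0395 t 30.85
to go, tool mm [ 0.8 -0.2  2.4]
tilt fix tool deg [ 0.11  0.11 -0.  ]
```

```bash
for i in 1 2 3 4 5; do python3 -m jog '[[[0,0,0.0012,0,0,0],[0,0,0,0,0,0]]]' 0.02 >/dev/null; python3 d.py |head -1;done
```

```text
pos [ 0.4746 -0.2578  0.0597] jaw deg 16.4 z [ 0.003 -0.002 -1.   ] F [-0.94  0.29 -4.1 ] w 0.0394 t 31.1
pos [ 0.4747 -0.2578  0.0586] jaw deg 16.4 z [ 0.003 -0.002 -1.   ] F [-0.06 -0.37 -4.07] w 0.0394 t 31.35
pos [ 0.4751 -0.2581  0.0586] jaw deg 16.4 z [ 0.004 -0.003 -1.   ] F [ 0.66  0.3  -4.13] w 0.0394 t 31.6
pos [ 0.4753 -0.2584  0.0585] jaw deg 16.4 z [ 0.005 -0.003 -1.   ] F [-1.08 -0.52 -3.95] w 0.0395 t 31.85
pos [ 0.4754 -0.2585  0.0585] jaw deg 16.4 z [ 0.006 -0.004 -1.   ] F [-0.59  0.57 -2.58] w 0.0394 t 32.1
```

Stopped at .0585, as predicted, so it is on the well floor. I release and rise.

```bash
python3 -m jog '[[[0,0,0.001,0.3,0.2,0],[0,0,0,0,0,0]]]' 0.02 >/dev/null; python3 d.py|head -1
python3 -m jog '[[[0,0,0,0,0,0],[0,0,0,0,0,0],[0,0,0,0,0,0],[0,0,0,0,0,0],[0,0,0,0,0,0]]]' 0.072
python3 d.py|head -1
python3 -m jog '[[[0,0,-0.01,0,0,0],[0,0,-0.02,0,0,0],[0,0,-0.025,0,0,0],[0,0,-0.025,0,0,0],[0,0,-0.025,0,0,0],[0,0,-0.025,0,0,0],[0,0,-0.01,0,0,0],[0,0,0,0,0,0]]]' 0.072
python3 -m jog '[[[0.02,0,-0.02,0,0,0],[0.04,0,0,0,0,0],[0.04,0,0,0,0,0],[0.04,-0.02,0,0,0,0],[0.04,-0.03,0,0,0,0],[0.04,-0.03,0,0,0,0],[0.02,-0.03,0,0,0,0],[0,0,0,0,0,0],[0,0,0,0,0,0]]]' 0.072
python3 - <<'E'
from h import *
S=cam("scene");save(S,"fin.png")
T=cam("top");b=T["pixels"][170:245,300:400];cv2.imwrite("pics/fint.png",cv2.resize(b,None,fx=5,fy=5)[:,:,::-1])
E
```

```text
pos [ 0.4756 -0.2585  0.0584] jaw deg 16.4 z [ 0.    -0.002 -1.   ] F [-0.84  1.05 -0.32] w 0.0395 t 32.35
clock: 32.98
eef_pos: [0.4771, -0.2592, 0.0581]
tool_rot: [0.599, 0.801, -0.0, 0.002]
ft_force: [0.4, 0.2, -0.5]
grip_width: 0.072
pos [ 0.4771 -0.2592  0.0581] jaw deg 16.4 z [ 0.003 -0.003 -1.   ] F [ 0.42  0.19 -0.47] w 0.072 t 32.975
clock: 33.98
eef_pos: [0.4769, -0.2589, 0.2066]
tool_rot: [0.599, 0.801, -0.0, 0.004]
ft_force: [-0.6, -0.1, -0.1]
grip_width: 0.072
clock: 35.1
eef_pos: [0.2939, -0.0525, 0.2165]
tool_rot: [0.599, 0.801, -0.002, -0.004]
ft_force: [-1.0, 0.7, 0.1]
grip_width: 0.0718
```

View pics/fin.png

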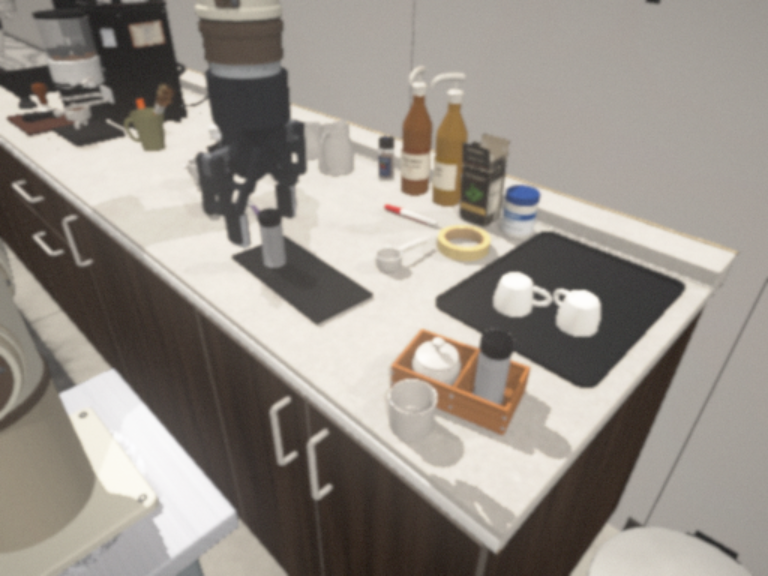

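The final view shows the heavy shaker upright in the narrow well at (494,370) and the light one upright on the mat at (272,240). The pot, cup and scoop are where they were, and the arm is clear. Handing in.

```bash
python3 -c "
from workcell import bot
print(bot.job_done())"
```

```text
the job is handed in; nothing more can be done
None
```

The heavier shaker, the right-hand one, now stands upright in the caddy's narrow well. The lighter left-hand one stands upright on the mat, back in its place. I handed the job in at about 35 s on the robot's clock.

- **Weighing:** I lifted each shaker about 6 cm, held it and stood it back. The left read about 1.2 N (roughly 0.12 kg) and the right about 3.9 N (roughly 0.39 kg).
- **Final checks:** The shaker stopped on the well floor at the predicted height (0.0585 m measured, 0.0584 m expected). The last picture shows both shakers upright, the sugar pot, cup and scoop where they were, and the arm clear.

**What disagreed or went less well:**
- The right shaker crept about 5 mm in x while I set it back on the mat after weighing.
- The force reading was noisy and showed contact poorly, so I judged set-down mainly by the height no longer dropping.
- In the scene view the open fingertips seemed about 25 mm higher than expected. Their light-coloured pads don't show against the counter, and both grasps closed correctly at 39.5 mm.
- I viewed 13 pictures, against the budget of 10 plus one or two.

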